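# Turn the shoe rest round on the shoe-shine footrest

## Task

The loose shoe rest in the sloping wooden footrest has been put in the wrong way round, with its heel stop at the high end. First take the narrow edge brush off it and lay it flat, bristles down, in the shallow metal tray; then lift the shoe rest clear of its recess, give it a half turn and seat it fully home again with the heel stop at the low end. Leave the black tins and the big shine brush where they are, and let go of everything.

Things in the scene. Friction and masses are not known exactly. Their poses are not given: they have to be found in the camera images.
- footrest: Fixed wooden footrest on the maroon chair seat (seat top 18 mm above the work surface); origin under its centre, z up, x level towards its high end. Its sloping top is a frame 213 x 121 mm round a recess; the low end faces the robot side.
- recess (a point): Centre of the recess floor in the footrest, 80 mm above the seat. Axes: x up the slope (low end to high end), y level across, z square to the floor, leaning 0.45 rad (26 deg) from vertical towards the low end. Recess 185 (x) x 93 (y) mm, 12 mm deep, rim 14 mm wide, its top at z = 12 mm.
- rest_grip (a point): Loose wooden shoe rest (0.15 to 0.3 kg) in the recess: centre of its grip bar. x to its heel end, z out of its top. Plate 180 (x) x 88 (y) x 14 mm, 2.5 mm play each side, underside 30 mm below this point, lower edges bevelled 3 mm. Bar across the middle: 18 (x) x 46 (y) mm, from 16 below to 16 mm above this point. Starts with x up the slope; must end with x down it.
- rest_heel (a point): Centre of the heel stop of the shoe rest (same axes): an upright ledge 16 (x) x 88 (y) x 28 mm high at the heel end, 82 mm along +x from rest_grip and 2 mm lower. The toe end opposite has only a lip 8 mm wide and 5 mm high along its edge. Seated, rest_grip is 30 mm above the recess floor along the recess z.
- brush_mid (a point): Centre of the narrow edge brush, rigid, about 70 g: 28 wide (x) x 150 long (y) x 30 mm high (z, bristles to back). Dark wooden back in the upper 13 mm, black bristle block 24 x 120 mm below. At the start it lies on its bristles across the toe end of the shoe rest, tilted with the slope, lower side against the toe lip.
- tray: Shallow open metal tray, fixed on the chair seat; origin under its centre, z up. 210 (x) x 120 (y) x 30 mm high outside, walls and floor 5 mm.
- tin: Bystander: round black tin 72 mm across, 24 mm high, standing on the seat; origin at the centre of its underside.
- tin_small: Bystander: round black tin 52 mm across, 20 mm high, standing on the seat; origin at the centre of its underside.
- shine_brush: Bystander: big shine brush 45 (x) x 150 (y) x 38 mm high, lying on its bristles on the seat; origin at the centre of its underside.
Things that resemble listed ones, but are neither listed nor needed, are in the scene too. Of the things that look like the part that bears rest_grip, the larger one is meant.

How it is judged:
On the way, in this order (a step that is already met when the one before it is completed fails the run):
1. the edge brush lies flat, bristles down, in the tray, let go (x of brush_mid in the frame of tray between -0.035 and 0.035 m and y of brush_mid in the frame of tray between -0.045 and 0.045 m and z of brush_mid in the frame of tray between 0.01 and 0.028 m and angle between brush_mid's own z axis and vertical below 0.2 rad and contact force between the fingers and brush below 0.1 N), for 0.2 s.
2. the shoe rest is lifted clear of the recess (16 mm or more), its heel stop still towards the high end (z of rest_grip in the frame of recess above 0.046 m and z of rest_heel in the frame of recess above 0.042 m and x of rest_heel in the frame of recess above 0.04 m), for 0.05 s.
3. the shoe rest is turned above the recess, its heel stop towards the low end (z of rest_grip in the frame of recess above 0.044 m and x of rest_heel in the frame of recess below -0.05 m), for 0.05 s.
At the end, for the whole second after the job is handed in: Shoe rest fully home in the recess (within 5 mm sideways and 4 mm in height, parallel to the recess floor within 0.05 rad), heel stop at the low end; edge brush inside the tray on its bristles, upright within 0.2 rad; both released and at rest (all of step 1 and x of rest_grip in the frame of recess between -0.005 and 0.005 m and y of rest_grip in the frame of recess between -0.005 and 0.005 m and z of rest_grip in the frame of recess between 0.026 and 0.034 m and x of rest_heel in the frame of recess between -0.088 and -0.076 m and y of rest_heel in the frame of recess between -0.006 and 0.006 m and z of rest_heel in the frame of recess between 0.023 and 0.033 m and angle between the z axis of rest_grip and the z axis of recess, either way round below 0.05 rad and linear speed of each of rest, brush below 0.02 m/s and contact force between the fingers and rest below 0.1 N); the robot touches nothing.
It fails at once if the larger round black tin is moved more than 30 mm (distance of tin from where it was at the start of the episode above 0.03 m).
It fails at once if the smaller round black tin is moved more than 30 mm (distance of tin_small from where it was at the start of the episode above 0.03 m).
It fails at once if the big shine brush is moved more than 30 mm (distance of shine_brush from where it was at the start of the episode above 0.03 m).
It also fails if it takes over 64 s, if anything falls off the work surface, if the arm or the gripper's body presses on something with over 40 N, if the wrist force passes 120 N, or if a joint passes its speed limit or range.

## Robot

A 6-joint arm with a two-finger parallel gripper is mounted at the origin on the work surface. World frame = base frame: x ahead of the robot, y to its left, z up, the work surface at z = 0. Lengths are in m, angles in rad, forces in N, time in s.
With the tool pointing down it reaches from about 0.275 to 0.875 m from the base axis. Payload 12.5 kg.
Tool frame: the origin (TCP) lies midway between the tips of the shut fingers; the grasp point (between the pads) lies 19 mm behind it; z points along the fingers, y is the line along which they close (so a half turn about z gives the same grasp; the last joint's range is limited). The gripper opens to 85 mm and grips with 20 to 120 N. Pads are 22 mm wide; open, the fingers measure 114 mm over their backs; the gripper's body (76 mm by 85 mm) begins 54 mm behind the grasp point. The pads swing forward as they close: fully open they stand 13 mm farther back than shut.
Start: joints at [-0.085, 0.351, 1.652, -0, 1.139, -0.085], TCP at [0.55, 0, 0.231] pointing down, gripper open.
Joint ranges: [-2.75, 2.75], [-0.79, 2.1], [0.01, 2.65], [-1.57, 4.71], [0.07, 3.14], [-2.87, 2.87]. Speed limits (rad/s): [2.22, 2.22, 2.79, 3.14, 3.14, 3.14].

## Interface

Orientations are given as [roll, pitch, yaw] about the fixed x, y, z axes, in that order (R = Rz(yaw) Ry(pitch) Rx(roll)).
In Python, from plant import env, vision, job gives the robot as it stands.
- The arm moves only by the tool send_rows, never from a script. Its argument "increments" is a list of rows, each a list of 3 entries, a list of its own where there are three numbers: the shift along the world's x, y, z scaled (see below), then the turn about the world's z scaled (see below), then the gripper command: -1 is fully open, 1 is shut, values between are in proportion. In form: [[[dx, dy, dz], turn, fingers], ...]. A call has 1 to 5 rows; each row shifts and turns the commanded pose from where the row before left it; what a row does not reach is not made up. The controller multiplies each number of a shift by 100 mm and each number of a turn by 360 degrees. A row lasts 1/8 s, in which the tool goes at most 62.5 mm and 10.7 degrees, less where a joint would pass 70% of its speed; a pose out of reach is approached as far as the arm can. A call with a number of a shift or a turn outside -1 to 1 is refused whole. A call with a gripper value outside its range is refused whole. The fingers move at their own pace and stop on an object; "grip_force" is the grip in N (left out, the last holds). Time passes only in rows, so rows that do not move let the fingers close. It gives the time, the measured TCP pose, the force, the opening and the grip force at its end, in the units of the state.
- env.state(): the state, without advancing time (a new reading comes with each control period).
- vision.read_camera(name): name is "scene" or "side" or "wrist"; returns the picture (480x640x3 uint8, red, green, blue); there is no depth.
- vision.calibration(name): a dict with "fx", "fy", "cx", "cy" (pixels), "extrinsics" (4x4, takes a point from camera to world coordinates); the wrist camera has in their place "T_tool_cam" (4x4, takes a point from camera to tool coordinates, whose origin is the TCP and whose axes are the flange's). Camera axes: x right, y up, looking along -z (the intrinsics and any distortion apply to the point x, -y, -z); pixel columns grow to the right and rows downward; lengths in m; the calibration is good to about 2 mm. A picture is of the moment at which its call begins: read the wrist's pose just before it. calibration takes no time and is no camera call.
- job.hand_in(): hands the job in; it is judged then, once.
The state is a dict: "clock": time; "joint_positions": joint angles; "qvel": joint speeds; "joint_torque": joint torques, N m; "position": TCP position; "tcp_rot": TCP orientation; "force": force on the tool from outside, world axes, zero at the start; "moment": the same for the moment, N m; "finger_gap": finger opening in m; "gripper_force": force on a finger pad.
Only numpy, scipy, OpenCV 4.12 (cv2) and the standard library are available. Lean on these libraries where they do the work, as an engineer would, in place of code of your own. Each camera call takes 0.05 s, during which the arm holds its last target. There are 200 camera calls.

## Working session

There is one attempt and no reset: what is moved stays moved. The work goes in short steps, Python scripts to look and compute and a tool call to move; the robot and the scene stay as the last step left them, time stands still between calls to the robot, and variables do not carry over. Pictures are saved under pics/ and viewed, at most 10 in all, crops included, and the job is handed in when it is done.

Besides the shell and the picture viewer there is one more tool, called as name(argument=value, ...) on one line, values as JSON. send_rows: Moves the arm, as the interface text tells. Its arguments: {"type":"object","properties":{"increments":{"type":"array","items":{"type":"array"}},"grip_force":{"type":"number"}},"required":["increments"]}

```bash
mkdir -p pics; ls; python3 - <<'E'
from plant import env, vision, job
import cv2,numpy as np
s=env.state();print(s)
for n in("scene","side"):
    im=vision.read_camera(n);cv2.imwrite(f"pics/{n}0.png",im[:,:,::-1]);c=vision.calibration(n)
    print(n,{k:np.round(v,4).tolist() if not isinstance(v,str) else v for k,v in c.items()})
im=vision.read_camera("wrist");cv2.imwrite("pics/wrist0.png",im[:,:,::-1]);print({k:np.round(v,4).tolist() for k,v in vision.calibration("wrist").items()})
E
```

```text
pics
{'clock': 0.0, 'joint_positions': array([-8.46048386e-02,  3.51227447e-01,  1.65244791e+00,  1.49577677e-06,
        1.13910194e+00, -8.46172862e-02]), 'qvel': array([ 2.01301612e-04, -1.41155241e-03,  1.66689093e-03,  8.22961701e-04,
        6.42250096e-04,  7.65382164e-05]), 'joint_torque': array([ 1.33101348e-03, -5.06107914e+01, -2.91406649e+01,  6.01447425e-06,
        4.57781483e-03,  4.96419239e-05]), 'position': array([5.49657538e-01, 5.23185534e-05, 2.30754186e-01]), 'tcp_rot': array([-3.14041236e+00, -1.01474657e-04,  1.57080809e+00]), 'force': array([ 0.30625319, -0.11490843,  0.46409704]), 'moment': array([ 0.0179513 , -0.02046263, -0.0453742 ]), 'gripper_force': 0.0, 'finger_gap': 0.08550165727714848}
scene {'fx': 470.2956, 'fy': 470.2956, 'cx': 322.8406, 'cy': 239.3258, 'extrinsics': [[0.1144, -0.6892, 0.7155, 1.27], [0.9932, 0.0629, -0.0983, -0.0247], [0.0228, 0.7218, 0.6917, 0.8379], [0.0, 0.0, 0.0, 1.0]]}
side {'fx': 612.3892, 'fy': 612.3892, 'cx': 307.9795, 'cy': 238.1106, 'extrinsics': [[-0.9776, 0.156, -0.1415, 0.3155], [-0.2105, -0.6999, 0.6825, 0.8855], [0.0075, 0.697, 0.7171, 0.9694], [0.0, 0.0, 0.0, 1.0]]}
{'fx': 351.1776, 'fy': 351.1776, 'cx': 317.6137, 'cy': 240.3056, 'T_tool_cam': [[0.0002, 0.9471, 0.321, 0.0836], [1.0, -0.0006, 0.0011, 0.0009], [0.0012, 0.321, -0.9471, -0.1433], [0.0, 0.0, 0.0, 1.0]]}
```

View pics/scene0.png

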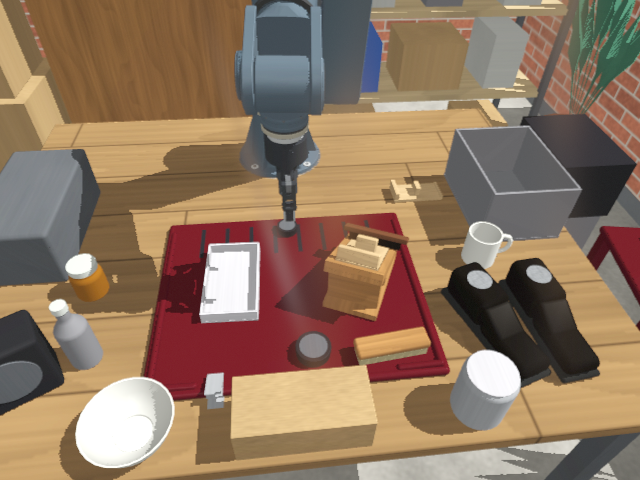

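View pics/side0.png

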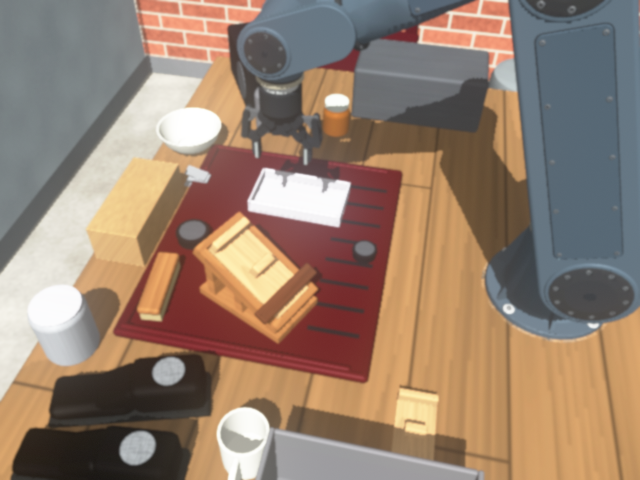

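```bash
cat > h.py <<'E'
import numpy as np
from plant import env, vision, job
from scipy.spatial.transform import Rotation as Ro
def cam(n):
    c=vision.calibration(n); K=(c["fx"],c["fy"],c["cx"],c["cy"])
    if n=="wrist":
        s=env.state();T=np.eye(4);T[:3,:3]=Ro.from_euler("xyz",s["tcp_rot"]).as_matrix();T[:3,3]=s["position"]
        return K,T@np.array(c["T_tool_cam"])
    return K,np.array(c["extrinsics"])
def ray(C,p):
    (fx,fy,cx,cy),E=C; d=E[:3,:3]@np.array([(p[0]-cx)/fx,-(p[1]-cy)/fy,-1]); return E[:3,3],d/np.linalg.norm(d)
def plane(C,p,z):
    o,d=ray(C,p); return o+d*(z-o[2])/d[2]
def tri(a,b):
    (o,d),(q,e)=a,b; t=np.linalg.lstsq(np.c_[d,-e],q-o,rcond=None)[0]
    A,B=o+d*t[0],q+e*t[1]; return (A+B)/2,np.linalg.norm(A-B)
def proj(C,P):
    (fx,fy,cx,cy),E=C; q=E[:3,:3].T@(np.asarray(P)-E[:3,3]); return np.array([cx-fx*q[0]/q[2],cy+fy*q[1]/q[2]])
E
python3 - <<'E'
from h import *
np.set_printoptions(precision=3,suppress=True)
S,D=cam("scene"),cam("side")
for n,a,b in[("brushR",(407,240),(260,318)),("brushL",(347,229),(317,267)),("bar",(367,240),(262,260))]: print(n,*tri(ray(S,a),ray(D,b)))
for p in[(209,244),(260,243),(260,318),(202,320)]:print("tray S",plane(S,p,.048))
for p in[(258,170),(352,178),(346,222),(249,208)]:print("tray D",plane(D,p,.048))
print("tin",plane(S,(314,348),.042),plane(D,(193,233),.042),"small",plane(D,(365,249),.038))
import cv2
for n,(x,y,w,h) in {"scene":(310,210,130,160),"side":(180,190,160,160)}.items():
    im=cv2.imread(f"pics/{n}0.png")[y:y+h,x:x+w]; cv2.imwrite(f"pics/{n}c.png",cv2.resize(im,None,fx=3.5,fy=3.5,interpolation=cv2.INTER_CUBIC))
a=cv2.imread("pics/scenec.png");b=cv2.imread("pics/sidec.png");H=max(a.shape[0],b.shape[0])
pad=lambda m:cv2.copyMakeBorder(m,0,H-m.shape[0],0,0,cv2.BORDER_CONSTANT)
m=np.hstack([pad(a),pad(b)]);print(m.shape);m=cv2.resize(m,None,fx=.78,fy=.78);cv2.imwrite("pics/zoom.png",m)
E
```

```text
brushR [0.528 0.27  0.102] 0.001297839138551463
brushL [0.46  0.136 0.095] 0.020807316806452158
bar [0.552 0.168 0.136] 0.005709887638597844
tray S [ 0.444 -0.185  0.048]
tray S [ 0.452 -0.064  0.048]
tray S [ 0.674 -0.068  0.048]
tray S [ 0.667 -0.186  0.048]
tray D [ 0.659 -0.184  0.048]
tray D [ 0.439 -0.204  0.048]
tray D [ 0.428 -0.057  0.048]
tray D [ 0.644 -0.054  0.048]
tin [0.753 0.036 0.042] [0.74  0.041 0.042] small [0.376 0.004 0.038]
(560, 1015, 3)
```

View pics/zoom.png

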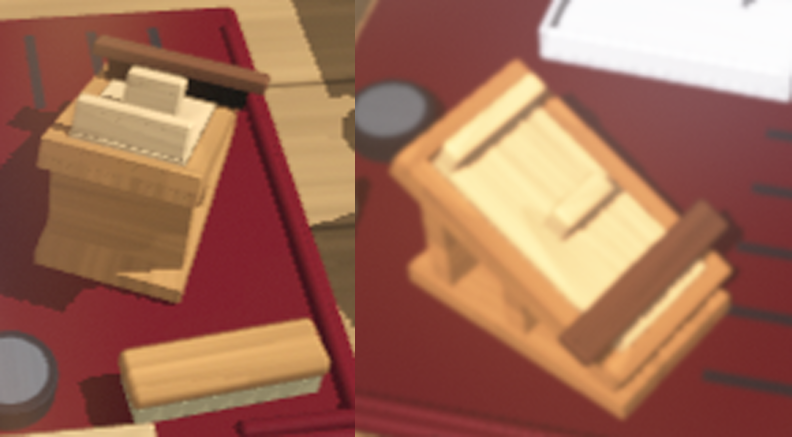

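send_rows(increments=[[[-0.1,0.4,0.25],-0.025,-1],[[-0.15,0.45,0.25],-0.025,-1],[[-0.15,0.45,0.2],-0.025,-1],[[0,0,0],0,-1],[[0,0,0],0,-1]], grip_force=20)

```text
clock: 0.78
position: [0.5099, 0.1297, 0.3008]
tcp_rot: [-3.141, 0.001, 1.102]
force: [0.9, 0.2, -0.4]
finger_gap: 0.0855
gripper_force: 0.0
```

```bash
python3 - <<'E'
from h import *
import cv2
np.set_printoptions(precision=4,suppress=True)
C=cam("wrist");s=env.state();print(s["clock"],s["position"],s["tcp_rot"],s["joint_positions"])
np.save("C1.npy",np.r_[C[0],C[1].ravel()])
cv2.imwrite("pics/w1.png",vision.read_camera("wrist")[:,:,::-1])
E
```

```text
0.775 [0.5099 0.1297 0.3008] [-3.1412  0.0006  1.1016] [ 0.1607  0.2427  1.6226 -0.0003  1.277   0.63  ]
```

View pics/w1.png

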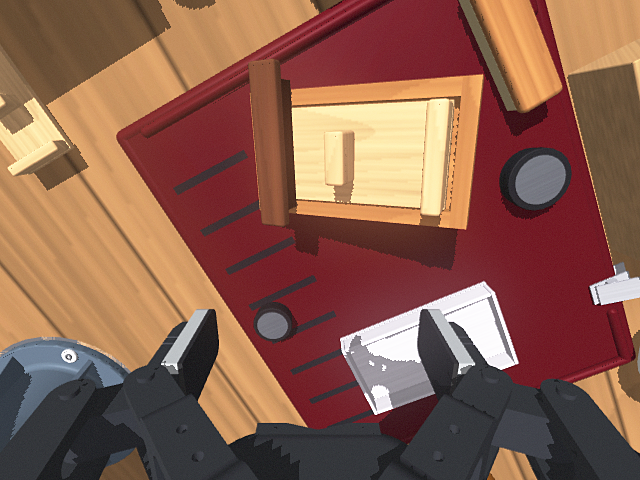

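```bash
cat >> h.py <<'E'
def C1():
    a=np.load("C1.npy");return tuple(a[:4]),a[4:].reshape(4,4)
E
python3 - <<'E'
from h import *
np.set_printoptions(precision=4,suppress=True)
C=C1();P=lambda p,z:plane(C,p,z)
a,b=P((483,75),.1551),P((467,229),.1551);print("rim hi",a,b,np.linalg.norm(a-b))
y=(a-b)[:2];y/=np.linalg.norm(y);x=np.array([y[1],-y[0]]);print("y",y,"yaw",np.degrees(np.arctan2(x[1],x[0])))
m=(a+b)[:2]/2; hx=.1065*np.cos(.45)-.012*np.sin(.45);rc=m-x*hx;print("recess",rc)
bar=np.mean([P(p,.1394) for p in[(326,132),(354,131),(352,185),(327,185)]],0);print("bar top",bar,"recess est",bar[:2]+x*.046*np.sin(.45))
for n,p,z in[("lo",(251,62),.102),("hi",(278,60),.1141),("hi",(287,224),.1141),("lo",(261,226),.102)]:
    q=P(p,z)[:2]-rc;print("brush",n,P(p,z),"local",q@x,q@y)
for p,z in[((341,338),.048),((488,282),.048),((518,362),.048),((376,415),.048)]:print("tray",P(p,z))
print("tin",P((541,178),.042),"small",P((275,321),.038),"shine",P((510,50),.056))
E
```

```text
rim hi [0.673  0.1776 0.1551] [0.6226 0.0681 0.1551] 0.12051860897810279
y [0.4181 0.9084] yaw -24.715028457766966
recess [0.5654 0.1608]
bar top [0.5508 0.1688 0.1394] recess est [0.569  0.1604]
brush lo [0.5177 0.2746 0.102 ] local -0.09092262194694811 0.08349245341558319
brush hi [0.54   0.2631 0.1141] local -0.06594109584906434 0.08234126214706168
brush hi [0.478  0.133  0.1141] local -0.0678013376432269 -0.061794260606728726
brush lo [0.4509 0.1404 0.102 ] local -0.09557142158767666 -0.06638245695869432
tray [ 0.4529 -0.0505  0.048 ]
tray [ 0.6507 -0.0596  0.048 ]
tray [ 0.6496 -0.1922  0.048 ]
tray [ 0.4419 -0.1893  0.048 ]
tin [0.7468 0.0347 0.042 ] small [0.3838 0.0061 0.038 ] shine [0.7465 0.1779 0.056 ]
```

send_rows(increments=[[[-0.05,0.35,-0.35],0.005,-0.18],[[-0.05,0.36,-0.4],0,-0.18],[[0,0,-0.5],0,-0.18],[[0,0,-0.4],0,-0.18],[[0,0,0],0,-0.18]], grip_force=25)

```text
clock: 1.45
position: [0.4987, 0.1996, 0.1336]
tcp_rot: [-3.137, 0.004, 1.131]
force: [-0.9, -0.6, 0.7]
finger_gap: 0.0508
gripper_force: 0.0
```

```bash
python3 - <<'E'
from h import *
import cv2
np.set_printoptions(precision=4,suppress=True)
C=cam("wrist");s=env.state();print(s["clock"],s["position"],s["tcp_rot"],s["finger_gap"])
im=vision.read_camera("wrist")[:,:,::-1];im=np.hstack([cv2.resize(im,(400,300)),cv2.resize(vision.read_camera("side")[140:380,100:420,::-1],(400,300))])
cv2.imwrite("pics/w2.png",im)
E
```

```text
1.45 [0.4987 0.1996 0.1336] [-3.137   0.0043  1.1306] 0.050808839186739486
```

View pics/w2.png

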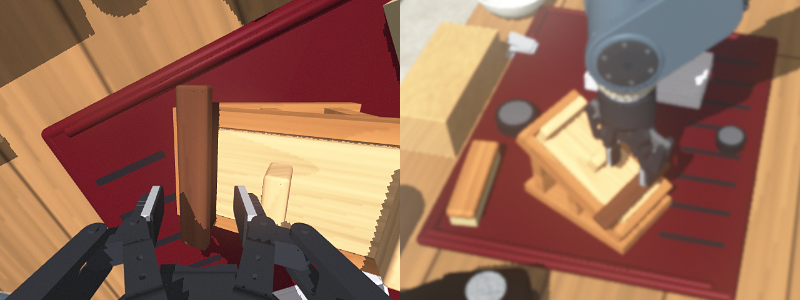

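send_rows(increments=[[[0,0.015,-0.25],0,-0.18],[[0,0,-0.17],0,-0.18],[[0,0,0],0,-0.18],[[0,0,0],0,1],[[0,0,0],0,1]])

```text
clock: 2.17
position: [0.4973, 0.2039, 0.0957]
tcp_rot: [-3.135, 0.001, 1.13]
force: [-20.7, 10.9, 19.0]
finger_gap: 0.0294
gripper_force: 22.3
```

send_rows(increments=[[[0,0,0],0,1],[[0,0,0],0,1],[[0,0,0],0,1]])

```text
clock: 2.55
position: [0.4973, 0.2039, 0.0957]
tcp_rot: [-3.136, 0.001, 1.13]
force: [-20.9, 10.9, 18.7]
finger_gap: 0.0292
gripper_force: 22.2
```

send_rows(increments=[[[-0.02,0.01,0.08],0,1],[[0,0,0.15],0,1],[[0,0,0.3],0,1],[[0,0,0.3],0,1],[[0,0,0],0,1]])

```text
clock: 3.18
position: [0.4995, 0.2038, 0.1803]
tcp_rot: [3.137, -0.004, 1.131]
force: [-1.0, 0.2, -0.9]
finger_gap: 0.0292
gripper_force: 24.9
```

```bash
python3 - <<'E'
from h import *
import cv2
im=vision.read_camera("wrist")[:,:,::-1];im=np.hstack([cv2.resize(im,(400,300)),cv2.resize(vision.read_camera("side")[140:380,100:420,::-1],(400,300))])
cv2.imwrite("pics/w3.png",im)
E
```

```text
(no output)
```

View pics/w3.png

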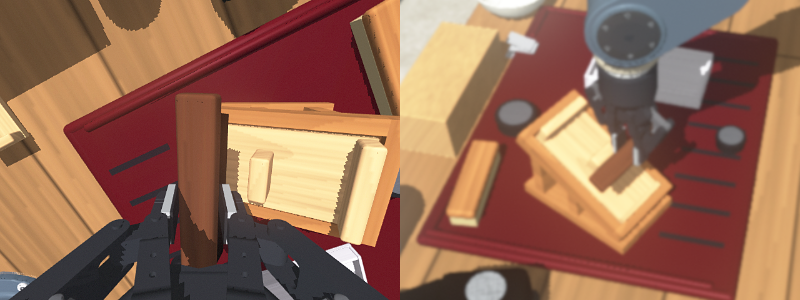

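send_rows(increments=[[[0,0,0.5],0,1],[[0,-0.3,0.2],0,1],[[0.1,-0.5,0],-0.026,1],[[0.1,-0.5,0],-0.026,1],[[0.1,-0.5,0],-0.026,1]])

```text
clock: 3.9
position: [0.5277, 0.0219, 0.2463]
tcp_rot: [-3.141, 0.001, 0.636]
force: [0.9, 0.6, -1.3]
finger_gap: 0.0294
gripper_force: 24.9
```

send_rows(increments=[[[0.1,-0.5,0],-0.026,1],[[0.1,-0.5,0],-0.026,1],[[0,-0.49,0],-0.026,1],[[0,0,0],-0.027,1],[[0,0,0],0,1]])

```text
clock: 4.53
position: [0.5475, -0.1258, 0.2461]
tcp_rot: [-3.141, 0.002, -0.019]
force: [0.6, -0.1, -1.1]
finger_gap: 0.0294
gripper_force: 24.9
```

```bash
python3 - <<'E'
from h import *
import cv2
np.set_printoptions(precision=4,suppress=True)
C=cam("wrist");s=env.state();print(s["clock"],s["position"],s["tcp_rot"],s["finger_gap"])
np.save("C1.npy",np.r_[C[0],C[1].ravel()])
cv2.imwrite("pics/w4.png",vision.read_camera("wrist")[:,:,::-1])
E
```

```text
4.525 [ 0.5475 -0.1258  0.2461] [-3.141   0.0019 -0.0186] 0.029421182092255384
```

View pics/w4.png

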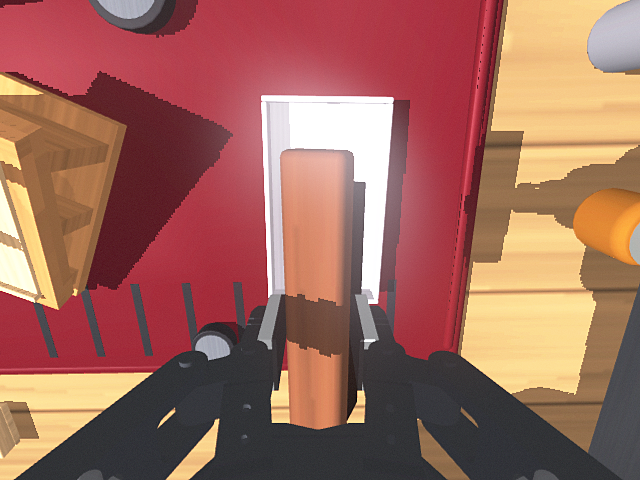

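send_rows(increments=[[[0,-0.06,-0.5],0,1],[[0,0,-0.6],0,1],[[0,0,-0.6],0,1],[[0,0,-0.26],0,1],[[0,0,0],0,1]])

```text
clock: 5.2
position: [0.5468, -0.1305, 0.0495]
tcp_rot: [-3.14, 0.004, -0.015]
force: [0.9, 0.2, -0.7]
finger_gap: 0.0291
gripper_force: 24.9
```

send_rows(increments=[[[0,0,-0.03],0,1],[[0,0,0],0,1]])

```text
clock: 5.45
position: [0.5487, -0.1315, 0.0495]
tcp_rot: [3.141, -0.002, -0.018]
force: [0.5, -0.1, -1.2]
finger_gap: 0.0292
gripper_force: 24.9
```

send_rows(increments=[[[0,0,-0.03],0,1],[[0,0,0],0,1]])

```text
clock: 5.7
position: [0.548, -0.1315, 0.0455]
tcp_rot: [3.141, -0.0, -0.019]
force: [-0.4, 0.2, -1.1]
finger_gap: 0.029
gripper_force: 24.9
```

send_rows(increments=[[[0,0,-0.04],0,1],[[0,0,0],0,1]])

```text
clock: 5.95
position: [0.5486, -0.1324, 0.043]
tcp_rot: [3.14, -0.002, -0.019]
force: [-6.6, -3.4, 19.1]
finger_gap: 0.029
gripper_force: 27.5
```

send_rows(increments=[[[0,0,-0.03],0,1],[[0,0,0],0,1]])

```text
clock: 6.2
position: [0.5492, -0.1337, 0.0411]
tcp_rot: [3.138, -0.003, -0.018]
force: [-10.5, -11.5, 28.3]
finger_gap: 0.0292
gripper_force: 25.3
```

send_rows(increments=[[[0,0,0.02],0,-0.2],[[0,0,0.02],0,-0.2],[[0,0,0],0,-0.2],[[0,0,0.2],0,-0.2],[[0,0,0.5],0,-0.2]])

```text
clock: 6.82
position: [0.5467, -0.1309, 0.1111]
tcp_rot: [-3.14, 0.005, -0.019]
force: [0.1, 0.8, 0.7]
finger_gap: 0.0511
gripper_force: 0.0
```

send_rows(increments=[[[0,0,0.6],0,-0.5],[[0,0,0.6],0,-0.5],[[0,0,0],0,-0.5]])

```text
clock: 7.2
position: [0.5498, -0.1319, 0.2367]
tcp_rot: [3.139, -0.008, -0.019]
force: [-0.8, -0.5, -0.7]
finger_gap: 0.064
gripper_force: 0.0
```

```bash
python3 - <<'E'
from h import *
import cv2
im=vision.read_camera("wrist")[:,:,::-1];im=np.hstack([cv2.resize(im,(400,300)),cv2.resize(vision.read_camera("side")[140:380,100:420,::-1],(400,300))])
cv2.imwrite("pics/w5.png",im);print(env.state()["position"],env.state()["joint_positions"])
E
```

```text
[ 0.54784947 -0.13131468  0.2320559 ] [-3.17911928e-01  3.74085264e-01  1.61583250e+00  5.93078795e-05
  1.15156127e+00  1.27154920e+00]
```

View pics/w5.png

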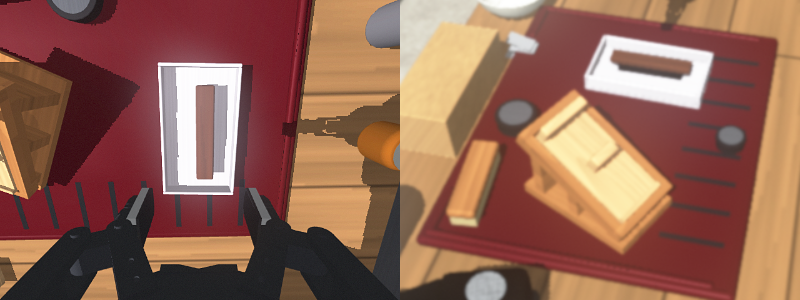

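send_rows(increments=[[[0.01,0.6,0.1],-0.022,-0.7],[[0.02,0.6,0],-0.022,-0.7],[[0.02,0.6,0],-0.022,-0.7],[[0.02,0.6,0],0,-0.7],[[0,0.58,0],0,-0.7]])

```text
clock: 7.92
position: [0.5541, 0.1685, 0.2402]
tcp_rot: [3.14, 0.002, -0.433]
force: [0.9, -0.4, 0.0]
finger_gap: 0.0727
gripper_force: 0.0
```

send_rows(increments=[[[0,0,0],0,-0.7],[[0,0,0],0,-0.7]])

```text
clock: 8.18
position: [0.5545, 0.1662, 0.2407]
tcp_rot: [3.14, 0.002, -0.433]
force: [-0.2, 0.2, -0.6]
finger_gap: 0.0728
gripper_force: 0.0
```

```bash
python3 - <<'E'
from h import *
import cv2
np.set_printoptions(precision=4,suppress=True)
C=cam("wrist");s=env.state();print(s["clock"],s["position"],s["tcp_rot"],s["finger_gap"],s["joint_positions"])
np.save("C1.npy",np.r_[C[0],C[1].ravel()])
cv2.imwrite("pics/w6.png",vision.read_camera("wrist")[:,:,::-1])
E
```

```text
8.175 [0.5545 0.1662 0.2407] [ 3.1398  0.002  -0.433 ] 0.07281127537440323 [ 0.2109  0.3951  1.5625 -0.0003  1.1867  2.2148]
```

View pics/w6.png

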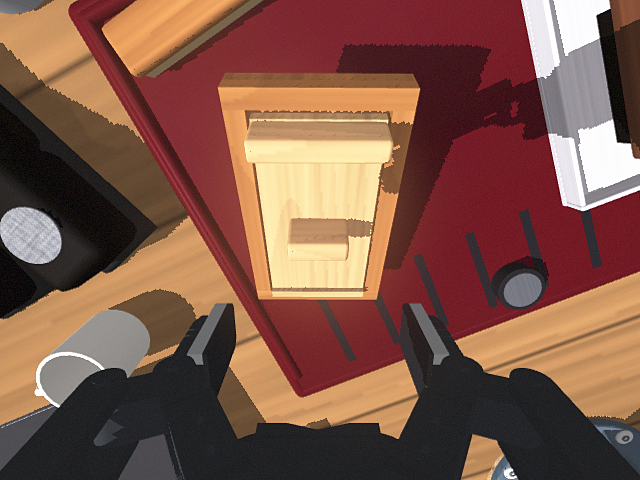

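```bash
python3 - <<'E'
from h import *
np.set_printoptions(precision=4,suppress=True)
C=C1();P=lambda p,z:plane(C,p,z)
x=np.array([np.cos(.433),-np.sin(.433)]);y=np.array([-x[1],x[0]]);t=np.array([.5545,.1662])
def L(p,z): q=P(p,z)[:2]-t;return np.array([q@x,q@y])*1000
for p,z in[((220,88),.1551),((417,89),.1551),((220,73),.1551),((418,75),.1551),((258,298),.0625),((378,299),.0625),((246,124),.173),((391,123),.173),((290,219),.1433),((346,219),.1433),((289,257),.1355),((346,260),.1355)]:print(p,L(p,z))
import cv2
im=cv2.imread("pics/w6.png");hsv=cv2.cvtColor(im,cv2.COLOR_BGR2HSV)
print([ (r,hsv[r,318].tolist()) for r in range(66,132,4)]);print([ (r,hsv[r,318].tolist()) for r in range(212,304,4)])
E
```

```text
(220, 88) [101.6451  59.3554]
(417, 89) [101.1278 -58.7912]
(220, 73) [109.8128  58.6187]
(418, 75) [108.7753 -58.6787]
(258, 298) [-89.2988  61.8312]
(378, 299) [-90.5149 -61.3219]
(246, 124) [81.3737 41.6924]
(391, 123) [ 81.9291 -40.9292]
(290, 219) [17.0414 20.4206]
(346, 219) [ 17.0343 -19.3188]
(289, 257) [-15.0509  22.565 ]
(346, 260) [-17.5256 -20.841 ]
[(66, [178, 169, 125]), (70, [178, 169, 130]), (74, [14, 146, 136]), (78, [13, 143, 136]), (82, [13, 154, 142]), (86, [12, 148, 121]), (90, [14, 150, 234]), (94, [14, 152, 230]), (98, [13, 149, 229]), (102, [13, 155, 225]), (106, [13, 153, 226]), (110, [13, 156, 226]), (114, [15, 117, 165]), (118, [14, 117, 176]), (122, [14, 121, 165]), (126, [14, 119, 184]), (130, [14, 114, 195])]
[(212, [21, 93, 251]), (216, [21, 90, 253]), (220, [14, 120, 179]), (224, [13, 115, 193]), (228, [14, 121, 192]), (232, [14, 118, 196]), (236, [13, 114, 192]), (240, [14, 117, 191]), (244, [18, 107, 246]), (248, [22, 79, 254]), (252, [21, 90, 252]), (256, [23, 86, 253]), (260, [19, 101, 247]), (264, [21, 88, 252]), (268, [21, 86, 252]), (272, [21, 86, 253]), (276, [21, 87, 252]), (280, [21, 88, 253]), (284, [21, 87, 252]), (288, [13, 121, 141]), (292, [22, 89, 255]), (296, [22, 89, 255]), (300, [5, 67, 76])]
```

send_rows(increments=[[[-0.02,0.01,-0.4],-0.001,-0.6],[[0,0,-0.45],0,-0.6],[[0,0,-0.3],0,-0.6],[[0,0,-0.09],0,-0.6],[[0,0,0],0,-0.6]], grip_force=30)

```text
clock: 8.85
position: [0.5532, 0.1668, 0.1185]
tcp_rot: [3.141, 0.0, -0.441]
force: [-0.3, -0.3, -0.1]
finger_gap: 0.068
gripper_force: 0.0
```

send_rows(increments=[[[0,0,0],0,1],[[0,0,0],0,1],[[0,0,0],0,1],[[0,0,0],0,1]])

```text
clock: 9.35
position: [0.5537, 0.1674, 0.1198]
tcp_rot: [-3.141, -0.002, -0.44]
force: [-1.8, -1.9, 6.8]
finger_gap: 0.0452
gripper_force: 31.5
```

send_rows(increments=[[[-0.04,0.018,0.09],0,1],[[-0.04,0.018,0.09],0,1],[[-0.08,0.036,0.18],0,1],[[-0.1,0.05,0.25],0,1],[[0,0,0.2],0,1]])

```text
clock: 9.98
position: [0.526, 0.1804, 0.2013]
tcp_rot: [-3.141, -0.0, -0.439]
force: [0.6, 0.3, -2.5]
finger_gap: 0.0454
gripper_force: 31.0
```

send_rows(increments=[[[0,0,0.2],0,1],[[0,0,0],0,1]])

```text
clock: 10.22
position: [0.5272, 0.1802, 0.2213]
tcp_rot: [-3.14, -0.002, -0.439]
force: [0.5, -0.7, -2.1]
finger_gap: 0.0454
gripper_force: 31.1
```

```bash
python3 - <<'E'
from h import *
import cv2
np.set_printoptions(precision=4,suppress=True)
C=cam("wrist");s=env.state();print(s["clock"],s["position"],s["tcp_rot"],s["force"],s["moment"],s["joint_positions"])
np.save("C1.npy",np.r_[C[0],C[1].ravel()])
im=vision.read_camera("wrist")[:,:,::-1];cv2.imwrite("pics/w7r.png",im);sd=vision.read_camera("side")[:,:,::-1];cv2.imwrite("pics/s7r.png",sd)
sc=vision.read_camera("scene")[:,:,::-1];cv2.imwrite("pics/c7r.png",sc)
cv2.imwrite("pics/w7.png",np.hstack([cv2.resize(im,(400,300)),cv2.resize(sd[140:380,120:440],(400,300))]))
E
```

```text
10.225 [0.5272 0.1802 0.2213] [-3.1395 -0.0023 -0.4395] [ 0.4604 -0.723  -2.0722] [-0.0011  0.0499  0.0175] [0.2457 0.3726 1.6463 0.0002 1.1196 2.2559]
```

View pics/w7.png

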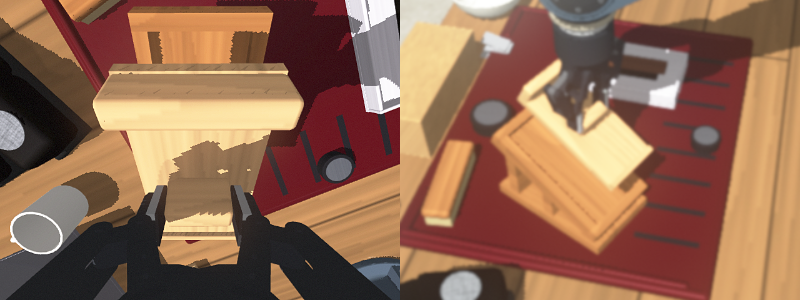

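send_rows(increments=[[[-0.2,0.1,0.2],0.015,1],[[-0.22,0.09,0],0.029,1],[[0,0,0],0.029,1],[[0,0,0],0.029,1],[[0,0,0],0.029,1]])

```text
clock: 11.0
position: [0.4845, 0.1987, 0.2384]
tcp_rot: [-3.141, 0.002, 0.389]
force: [-0.3, -0.1, -2.0]
finger_gap: 0.0453
gripper_force: 31.3
```

send_rows(increments=[[[0,0,0],0.029,1],[[0,0,0],0.029,1],[[0,0,0],0.029,1],[[0,0,0],0.029,1],[[0,0,0],0.029,1]])

```text
clock: 11.62
position: [0.4845, 0.1986, 0.2383]
tcp_rot: [-3.14, 0.001, 1.3]
force: [0.2, -0.4, -1.9]
finger_gap: 0.0453
gripper_force: 31.3
```

send_rows(increments=[[[0,0,0],0.029,1],[[0,0,0],0.029,1],[[0,0,0],0.029,1],[[0,0,0],0.029,1],[[0,0,0],0.029,1]])

```text
clock: 12.25
position: [0.4845, 0.1986, 0.2383]
tcp_rot: [-3.14, -0.001, 2.211]
force: [-0.1, -0.9, -1.3]
finger_gap: 0.045
gripper_force: 31.3
```

send_rows(increments=[[[0,0,0],0.029,1],[[0,0,0],0.029,1],[[0,0,0],0.021,1],[[0,0,0],0,1],[[0,0,0],0,1]])

```text
clock: 12.88
position: [0.4848, 0.1987, 0.2389]
tcp_rot: [-3.141, -0.001, 2.699]
force: [0.6, 0.2, -1.7]
finger_gap: 0.0453
gripper_force: 31.3
```

```bash
cat > plan.py <<'E'
import numpy as np
R=np.array([.5645,.1616,.098]);h=np.array([np.cos(.44),-np.sin(.44)]);c,s=np.cos(.45),np.sin(.45)
def tcp(X,Z,off=-.001,dz=-.005): # grip point in recess (mm) -> TCP world
    X,Z=X/1e3,Z/1e3;a=X*c-Z*s+off;return np.r_[R[:2]+h*a,R[2]+X*s+Z*c+dz]
def grip(phi,TX):
    f=np.radians(phi);return TX-90*np.cos(f)+30*np.sin(f),90*np.sin(f)+30*np.cos(f)
E
python3 - <<'E'
from h import *
from plan import *
import cv2
np.set_printoptions(precision=4,suppress=True)
a=cv2.imread("pics/w7r.png");b=vision.read_camera("wrist")[:,:,::-1].copy();cv2.imwrite("pics/w8r.png",b)
for im in(a,b):
    v=cv2.cvtColor(im,cv2.COLOR_BGR2HSV);m=((abs(v[...,0].astype(int)-21)<5)&(v[...,1]<130)&(v[...,2]>130)).astype(np.uint8)
    n,l,st,ce=cv2.connectedComponentsWithStats(m);print(sorted(st.tolist(),key=lambda t:-t[4])[1:3])
    print([(r,int(m[r].sum()),np.flatnonzero(m[r])[[0,-1]].tolist() if m[r].any() else 0) for r in range(90,240,15)])
p=env.state()["position"];print(p)
for phi,TX in[(52,76),(52,74),(45,74),(38,74),(30,75),(24,78),(18,82),(12,86),(8,88),(4,90),(2,90),(0,90)]:
    X,Z=grip(phi,TX);print(phi,TX,round(X,1),round(Z,1),tcp(X,Z))
print("hover",tcp(*(np.array(grip(52,76))+[0,25])))
E
```

```text
[[149, 161, 334, 151, 23911], [262, 341, 112, 30, 2542]]
[(90, 0, 0), (105, 1, [455, 455]), (120, 2, [175, 418]), (135, 0, 0), (150, 0, 0), (165, 334, [149, 482]), (180, 326, [152, 478]), (195, 313, [159, 471]), (210, 230, [203, 432]), (225, 202, [207, 412])]
[[151, 102, 335, 104, 24484], [205, 214, 59, 78, 2605]]
[(90, 34, [532, 626]), (105, 70, [237, 638]), (120, 165, [179, 634]), (135, 267, [170, 629]), (150, 252, [160, 478]), (165, 334, [151, 484]), (180, 324, [157, 481]), (195, 256, [164, 475]), (210, 27, [270, 432]), (225, 128, [208, 427])]
[0.4848 0.1987 0.239 ]
52 76 44.2 89.4 [0.5645 0.1616 0.1927]
52 74 42.2 89.4 [0.5628 0.1624 0.1919]
45 74 31.6 84.9 [0.5559 0.1656 0.1831]
38 74 21.5 79.0 [0.55   0.1684 0.1736]
30 75 12.1 71.0 [0.5455 0.1706 0.1622]
24 78 8.0 64.0 [0.5449 0.1708 0.1541]
18 82 5.7 56.3 [0.546  0.1703 0.1462]
12 86 4.2 48.1 [0.5481 0.1693 0.1381]
8 88 3.1 42.2 [0.5495 0.1687 0.1324]
4 90 2.3 36.2 [0.5512 0.1678 0.1266]
2 90 1.1 33.1 [0.5515 0.1677 0.1233]
0 90 0.0 30.0 [0.5518 0.1676 0.12  ]
hover [0.5546 0.1663 0.2152]
```

send_rows(increments=[[[0.34,-0.16,0],0,1],[[0.34,-0.16,0],0,1],[[0,0,-0.25],0,1],[[0.04,-0.02,-0.09],0,1],[[0,0,0],0,1]], grip_force=20)

```text
clock: 13.55
position: [0.5569, 0.1647, 0.205]
tcp_rot: [-3.141, -0.001, 2.701]
force: [-0.6, -0.1, -1.1]
finger_gap: 0.0452
gripper_force: 31.3
```

send_rows(increments=[[[0.03,-0.013,-0.07],0,1],[[0.02,-0.01,-0.04],0,1],[[0,0,0],0,1]])

```text
clock: 13.92
position: [0.562, 0.1624, 0.1942]
tcp_rot: [-3.141, -0.0, 2.702]
force: [0.4, -0.5, -1.7]
finger_gap: 0.0453
gripper_force: 31.3
```

send_rows(increments=[[[0,0,-0.03],0,1],[[-0.03,0.014,-0.04],0,1],[[0,0,0],0,1]])

```text
clock: 14.3
position: [0.559, 0.164, 0.1875]
tcp_rot: [3.141, 0.001, 2.702]
force: [-0.3, -0.3, -0.1]
finger_gap: 0.0453
gripper_force: 31.7
```

send_rows(increments=[[[-0.03,0.014,-0.04],0,1],[[0,0,0],0,1]])

```text
clock: 14.55
position: [0.5558, 0.1656, 0.1835]
tcp_rot: [3.141, -0.0, 2.702]
force: [-4.0, 2.0, 5.4]
finger_gap: 0.0453
gripper_force: 32.3
```

send_rows(increments=[[[-0.03,0.014,-0.05],0,1],[[-0.03,0.014,-0.05],0,1],[[0,0,0],0,1]])

```text
clock: 14.92
position: [0.5492, 0.1686, 0.1734]
tcp_rot: [-3.142, -0.002, 2.702]
force: [-6.8, 3.2, 8.1]
finger_gap: 0.0454
gripper_force: 33.8
```

send_rows(increments=[[[-0.025,0.011,-0.055],0,1],[[-0.02,0.01,-0.055],0,1],[[0,0,0],0,1]])

```text
clock: 15.3
position: [0.5442, 0.1709, 0.1622]
tcp_rot: [-3.141, -0.003, 2.702]
force: [-8.9, 6.0, 7.9]
finger_gap: 0.0454
gripper_force: 35.8
```

```bash
cat > chk.py <<'E'
from h import *
from plan import h as hd
import cv2
b=vision.read_camera("wrist")[:,:,::-1].copy();C=cam("wrist");p=env.state()["position"]
v=cv2.cvtColor(b,cv2.COLOR_BGR2HSV);m=((abs(v[...,0].astype(int)-21)<5)&(v[...,1]<130)&(v[...,2]>130)).astype(np.uint8)
n,l,st,ce=cv2.connectedComponentsWithStats(m[:300]);i=max(range(1,n),key=lambda k:st[k][4]);print("blob",st[i].tolist())
print([(r,np.flatnonzero(l[r]==i)[[0,-1]].tolist()) for r in range(0,300,12) if (l[r]==i).any()])
G=p+np.r_[hd*.001,.005];yd=np.array([-hd[1],hd[0],0])
for e in(26,15,8,4,0,-4,-8,-12,-16,-20,-24,-26):
    f=np.radians(e);x=np.r_[-hd*np.cos(f),np.sin(f)];z=np.r_[hd*np.sin(f),np.cos(f)]
    print(e+26,[np.round(proj(C,G+x*a+yd*w+z*q)).astype(int).tolist() for a,q in((.09,.012),(.074,.012)) for w in(.044,-.044)])
E
python3 chk.py
```

```text
blob [211, 167, 215, 133, 22905]
[(168, [392, 424]), (180, [221, 422]), (192, [213, 421]), (204, [215, 419]), (216, [216, 418]), (228, [218, 416]), (240, [219, 415]), (252, [221, 413]), (264, [223, 413]), (276, [224, 411]), (288, [226, 410])]
52 [[493, 154], [134, 154], [473, 205], [155, 205]]
41 [[472, 119], [156, 119], [459, 173], [170, 173]]
34 [[459, 107], [170, 107], [450, 160], [179, 159]]
30 [[452, 103], [177, 103], [445, 154], [184, 154]]
26 [[446, 101], [183, 100], [441, 150], [189, 150]]
22 [[440, 100], [190, 100], [436, 147], [194, 147]]
18 [[434, 100], [196, 100], [432, 145], [198, 145]]
14 [[429, 102], [201, 102], [428, 144], [203, 144]]
10 [[424, 105], [206, 105], [424, 145], [207, 145]]
6 [[420, 108], [211, 108], [420, 146], [211, 146]]
2 [[415, 113], [215, 113], [416, 148], [214, 148]]
0 [[414, 115], [217, 115], [415, 149], [216, 149]]
```

```bash
python3 - <<'E'
from h import *
import cv2
b=vision.read_camera("wrist")[:,:,::-1].copy();v=cv2.cvtColor(b,cv2.COLOR_BGR2HSV).astype(int)
for r in range(84,220,6):
    w=(v[r,:,0]>8)&(v[r,:,0]<32)&(v[r,:,2]>60); i=318
    a=i
    while a>0 and w[a-1]:a-=1
    z=i
    while z<639 and w[z+1]:z+=1
    print(r,a,z,v[r,i].tolist(),v[r,a+6].tolist())
E
```

```text
84 318 318 [179, 158, 132] [178, 165, 130]
90 318 318 [179, 159, 135] [178, 160, 132]
96 318 318 [8, 59, 86] [0, 153, 135]
102 318 318 [1, 152, 143] [1, 149, 140]
108 223 429 [15, 109, 205] [14, 111, 172]
114 196 440 [15, 112, 223] [15, 116, 220]
120 181 639 [21, 92, 251] [21, 87, 252]
126 179 639 [21, 88, 252] [23, 84, 253]
132 180 639 [22, 83, 253] [23, 78, 254]
138 181 598 [22, 82, 253] [24, 78, 254]
144 182 452 [22, 84, 253] [22, 81, 254]
150 183 451 [22, 86, 253] [22, 83, 253]
156 184 450 [23, 85, 253] [21, 91, 250]
162 186 448 [20, 96, 250] [18, 102, 242]
168 209 425 [13, 117, 176] [14, 119, 176]
174 210 424 [13, 117, 176] [14, 117, 178]
180 211 423 [13, 119, 203] [13, 121, 210]
186 212 423 [21, 90, 251] [22, 82, 253]
192 212 422 [19, 100, 247] [22, 86, 253]
198 213 421 [19, 100, 247] [22, 84, 253]
204 214 420 [19, 98, 247] [22, 85, 253]
210 215 419 [19, 101, 247] [22, 82, 253]
216 216 419 [19, 99, 247] [22, 82, 253]
```

send_rows(increments=[[[0.003,0,-0.04],0,1],[[0.004,0,-0.04],0,1],[[0.01,-0.005,-0.08],0,1],[[0,0,0],0,1]])

```text
clock: 15.9
position: [0.545, 0.1704, 0.1456]
tcp_rot: [-3.14, -0.005, 2.702]
force: [-8.8, 4.7, 4.9]
finger_gap: 0.0455
gripper_force: 40.0
```

send_rows(increments=[[[0.01,-0.005,-0.04],0,1],[[0.01,-0.005,-0.04],0,1],[[0,0,0],0,1]])

```text
clock: 16.27
position: [0.5477, 0.1691, 0.1378]
tcp_rot: [-3.14, -0.003, 2.702]
force: [-6.6, 3.3, 2.9]
finger_gap: 0.0448
gripper_force: 40.3
```

send_rows(increments=[[[0.02,-0.007,-0.055],0,1],[[0.015,-0.008,-0.05],0,1],[[0,0,0],0,1]])

```text
clock: 16.65
position: [0.5517, 0.1674, 0.1272]
tcp_rot: [-3.14, -0.002, 2.702]
force: [-5.2, 1.7, 1.0]
finger_gap: 0.045
gripper_force: 40.0
```

```bash
cat > ed.py <<'E'
from h import *
import cv2
b=vision.read_camera("wrist")[:,:,::-1].copy();cv2.imwrite("pics/last.png",b);v=cv2.cvtColor(b,cv2.COLOR_BGR2HSV).astype(int)
for r in range(90,250,8):
    w=(v[r,:,0]>16)&(v[r,:,0]<32)&(v[r,:,1]<112)&(v[r,:,2]>90); i=318
    f=np.flatnonzero(w[100:560])+100
    print(r,(f[0],f[-1],len(f)) if len(f) else 0,v[r,i].tolist())
E
python3 ed.py; python3 chk.py | tail -4
```

```text
90 0 [0, 155, 127]
98 0 [0, 158, 131]
106 0 [2, 157, 133]
114 (np.int64(213), np.int64(424), 212) [21, 88, 251]
122 (np.int64(213), np.int64(424), 212) [22, 81, 253]
130 (np.int64(214), np.int64(424), 210) [23, 85, 253]
138 (np.int64(214), np.int64(424), 211) [23, 75, 254]
146 0 [14, 116, 206]
154 0 [13, 123, 151]
162 (np.int64(227), np.int64(408), 157) [23, 84, 255]
170 (np.int64(227), np.int64(408), 182) [21, 91, 251]
178 (np.int64(227), np.int64(408), 182) [20, 92, 251]
186 (np.int64(227), np.int64(408), 182) [20, 90, 252]
194 (np.int64(227), np.int64(408), 182) [19, 101, 248]
202 (np.int64(227), np.int64(408), 182) [20, 99, 248]
210 (np.int64(227), np.int64(408), 182) [20, 95, 249]
218 (np.int64(227), np.int64(408), 182) [20, 97, 249]
226 (np.int64(227), np.int64(408), 182) [20, 98, 249]
234 (np.int64(227), np.int64(409), 183) [20, 96, 250]
242 (np.int64(227), np.int64(408), 182) [20, 95, 250]
10 [[424, 105], [206, 105], [424, 145], [207, 145]]
6 [[420, 108], [211, 108], [420, 146], [211, 146]]
2 [[416, 113], [215, 113], [417, 148], [214, 148]]
0 [[414, 115], [217, 115], [415, 149], [216, 149]]
```

send_rows(increments=[[[0.005,-0.002,-0.03],0,1],[[0,0,-0.03],0,1],[[0,0,0],0,1]])

```text
clock: 17.12
position: [0.5526, 0.1671, 0.1214]
tcp_rot: [-3.141, -0.001, 2.702]
force: [-5.6, 2.3, 0.9]
finger_gap: 0.0455
gripper_force: 40.0
```

```bash
python3 ed.py|sed -n 3,12p; python3 chk.py | tail -3; python3 - <<'E'
import cv2,numpy as np
v=cv2.cvtColor(cv2.imread("pics/last.png"),cv2.COLOR_BGR2HSV).astype(int)
for r in(100,108,180,200,220):
    w=(v[r,:,0]>8)&(v[r,:,0]<16)&(v[r,:,2]>100);f=np.flatnonzero(w[150:500])+150;g=np.split(f,np.flatnonzero(np.diff(f)>2)+1);print(r,[(a[0],a[-1]) for a in g if len(a)>3])
E
```

```text
106 0 [2, 158, 132]
114 (np.int64(220), np.int64(416), 166) [16, 103, 232]
122 (np.int64(217), np.int64(420), 204) [22, 85, 253]
130 (np.int64(217), np.int64(420), 204) [22, 85, 253]
138 (np.int64(218), np.int64(420), 203) [23, 81, 254]
146 (np.int64(219), np.int64(419), 201) [19, 96, 249]
154 0 [14, 122, 169]
162 0 [12, 121, 166]
170 (np.int64(229), np.int64(406), 178) [20, 98, 251]
178 (np.int64(229), np.int64(406), 178) [21, 95, 251]
6 [[420, 108], [211, 108], [420, 146], [210, 146]]
2 [[416, 113], [215, 113], [417, 148], [214, 148]]
0 [[414, 115], [217, 115], [415, 149], [216, 149]]
100 [(np.int64(471), np.int64(499))]
108 [(np.int64(474), np.int64(499))]
180 [(np.int64(202), np.int64(228)), (np.int64(408), np.int64(431)), (np.int64(494), np.int64(499))]
200 [(np.int64(201), np.int64(228)), (np.int64(408), np.int64(432))]
220 [(np.int64(201), np.int64(228)), (np.int64(408), np.int64(433))]
```

send_rows(increments=[[[0,0,-0.03],0,1],[[0,0,0],0,1]])

```text
clock: 17.48
position: [0.5528, 0.167, 0.1185]
tcp_rot: [-3.141, -0.001, 2.702]
force: [-5.3, 1.1, 2.2]
finger_gap: 0.0453
gripper_force: 40.0
```

send_rows(increments=[[[0,0,-0.02],0,1],[[0,0,0],0,1]])

```text
clock: 17.73
position: [0.5528, 0.167, 0.1166]
tcp_rot: [-3.141, -0.001, 2.702]
force: [-5.7, 2.2, 2.2]
finger_gap: 0.0452
gripper_force: 40.0
```

```bash
python3 ed.py|sed -n 3,14p; python3 chk.py | tail -2
```

```text
106 0 [1, 151, 132]
114 0 [13, 150, 226]
122 (np.int64(220), np.int64(417), 198) [21, 90, 252]
130 (np.int64(220), np.int64(417), 198) [22, 86, 253]
138 (np.int64(220), np.int64(417), 198) [22, 81, 254]
146 (np.int64(221), np.int64(418), 198) [22, 83, 253]
154 0 [13, 116, 173]
162 0 [13, 118, 168]
170 (np.int64(231), np.int64(404), 174) [22, 88, 255]
178 (np.int64(231), np.int64(404), 174) [20, 92, 251]
186 (np.int64(231), np.int64(404), 174) [21, 92, 251]
194 (np.int64(231), np.int64(405), 175) [20, 92, 251]
2 [[416, 113], [215, 112], [417, 148], [214, 148]]
0 [[414, 115], [217, 115], [415, 149], [216, 149]]
```

send_rows(increments=[[[0,0,-0.02],0,1],[[0,0,0],0,1]])

```text
clock: 18.08
position: [0.5529, 0.167, 0.116]
tcp_rot: [-3.141, -0.0, 2.702]
force: [-10.0, 0.0, 16.7]
finger_gap: 0.0451
gripper_force: 41.6
```

send_rows(increments=[[[0,0,-0.02],0,1],[[0,0,0],0,1]])

```text
clock: 18.32
position: [0.553, 0.167, 0.1158]
tcp_rot: [-3.142, 0.0, 2.702]
force: [-18.6, -0.9, 35.2]
finger_gap: 0.0452
gripper_force: 44.1
```

```bash
python3 ed.py|sed -n 3,14p; python3 chk.py | tail -2
```

```text
106 0 [2, 154, 129]
114 0 [13, 152, 225]
122 (np.int64(221), np.int64(416), 196) [21, 91, 252]
130 (np.int64(220), np.int64(417), 198) [23, 81, 253]
138 (np.int64(221), np.int64(417), 197) [22, 82, 254]
146 (np.int64(221), np.int64(418), 198) [23, 81, 253]
154 0 [14, 116, 173]
162 0 [13, 121, 167]
170 (np.int64(231), np.int64(404), 171) [23, 84, 255]
178 (np.int64(231), np.int64(404), 174) [20, 92, 251]
186 (np.int64(231), np.int64(404), 174) [21, 92, 251]
194 (np.int64(231), np.int64(404), 174) [20, 94, 252]
2 [[416, 113], [215, 112], [417, 148], [214, 148]]
0 [[414, 115], [217, 115], [415, 149], [216, 149]]
```

send_rows(increments=[[[0,0,0.035],0,1],[[0,0,0],0,-0.6],[[0,0,0],0,-0.6],[[0,0,0.1],0,-0.6],[[0,0,0.4],0,-0.6]])

```text
clock: 19.05
position: [0.5522, 0.1667, 0.1655]
tcp_rot: [-3.139, -0.003, 2.702]
force: [-0.2, 0.3, -0.1]
finger_gap: 0.0683
gripper_force: 0.0
```

send_rows(increments=[[[-0.02,0.01,0.5],0,-0.6],[[0,0,0.25],0,-0.6],[[0,0,0],0,-0.6],[[0,0,0],0,-0.6]])

```text
clock: 19.55
position: [0.5508, 0.1678, 0.2405]
tcp_rot: [-3.141, -0.001, 2.702]
force: [-0.3, 0.6, 0.2]
finger_gap: 0.0684
gripper_force: 0.0
```

```bash
cat > fin.py <<'E'
from h import *
from plan import R,h,c,s
import cv2,sys
np.set_printoptions(precision=4,suppress=True)
print(env.state()["position"],env.state()["tcp_rot"])
R3=np.c_[np.r_[h*c,s],np.r_[-h[1],h[0],0],np.r_[-h*s,c]]
def P(C,X,Y,Z): return np.round(proj(C,R+R3@(np.array([X,Y,Z])/1e3))).astype(int).tolist()
for n in("wrist","side","scene"):
    C=cam(n);im=vision.read_camera(n)[:,:,::-1].copy();cv2.imwrite(f"pics/fin_{n}.png",im)
    print(n,"rim",[P(C,X,Y,12) for X in(-106.5,106.5) for Y in(-60.5,60.5)],"heel top",[P(C,X,Y,42) for X in(-90,-74) for Y in(-44,44)],"toe lip",[P(C,X,Y,19) for X in(82,90) for Y in(-44,44)])
    if n=="wrist":
        v=cv2.cvtColor(im,cv2.COLOR_BGR2HSV).astype(int);last=None
        for col in (250,318,390):
            k=[]
            for r in range(60,330):
                H,S,V=v[r,col];t="P" if 16<H<32 and V>225 else "p" if 8<H<=32 and S<130 else "F" if 8<H<19 else "r" if H>165 or H<6 else "."
                if not k or k[-1][0]!=t:k.append([t,r,1])
                else:k[-1][2]+=1
            print(col,[(t,r,q) for t,r,q in k if q>2])
E
python3 fin.py
```

```text
[0.5508 0.1678 0.2405] [-3.1408 -0.001   2.7018]
wrist rim [[247, 117], [387, 117], [240, 373], [393, 374]] heel top [[260, 119], [374, 119], [259, 139], [374, 139]] toe lip [[260, 343], [373, 343], [260, 354], [373, 354]]
250 [('r', 60, 58), ('F', 118, 212)]
318 [('r', 60, 57), ('F', 118, 6), ('P', 124, 18), ('p', 142, 12), ('P', 154, 71), ('P', 227, 22), ('p', 249, 4), ('P', 253, 77)]
390 [('r', 60, 128), ('r', 189, 8), ('.', 197, 9), ('F', 206, 124)]
side rim [[318, 289], [278, 330], [240, 211], [195, 247]] heel top [[312, 282], [283, 312], [306, 276], [276, 306]] toe lip [[244, 223], [212, 250], [241, 220], [209, 247]]
scene rim [[348, 232], [397, 244], [324, 259], [383, 274]] heel top [[356, 223], [392, 232], [354, 225], [391, 234]] toe lip [[336, 254], [377, 265], [335, 255], [377, 266]]
```

```bash
python3 - <<'E'
import cv2,numpy as np
v=cv2.cvtColor(cv2.imread("pics/fin_wrist.png"),cv2.COLOR_BGR2HSV).astype(int)
for r in list(range(120,146,4))+[165,200,330]:
    w=(v[r,:,0]>16)&(v[r,:,0]<32)&(v[r,:,1]<112)&(v[r,:,2]>90);f=np.flatnonzero(w[200:450])+200
    o=(v[r,:,0]>8)&(v[r,:,0]<32)&(v[r,:,2]>60);g=np.flatnonzero(o[200:450])+200
    print(r,f[[0,-1]] if len(f) else 0,g[[0,-1]] if len(g) else 0)
print([(r,v[r,290].tolist()) for r in range(310,400,4)])
im=cv2.imread("pics/fin_side.png");v=cv2.cvtColor(im,cv2.COLOR_BGR2HSV).astype(int)
# along the long centre line low->high in side view
a,b=np.array([298,310.]),np.array([217,229.])
for t in np.linspace(0,1,41):
    q=np.round(a+(b-a)*t).astype(int);print(q.tolist(),v[q[1],q[0]].tolist(),end=' ')
E
```

```text
120 0 [248 449]
124 [265 372] [247 449]
128 [264 374] [247 449]
132 [264 374] [247 449]
136 [264 374] [247 449]
140 [264 374] [247 449]
144 0 [247 449]
165 [266 370] [246 449]
200 [266 370] [245 389]
330 [263 427] [242 449]
[(310, [22, 93, 252]), (314, [21, 88, 253]), (318, [22, 87, 253]), (322, [22, 87, 253]), (326, [22, 84, 253]), (330, [22, 82, 253]), (334, [22, 83, 253]), (338, [23, 82, 253]), (342, [24, 78, 255]), (346, [13, 120, 206]), (350, [20, 96, 248]), (354, [21, 88, 251]), (358, [13, 156, 225]), (362, [14, 151, 228]), (366, [13, 151, 230]), (370, [14, 150, 229]), (374, [12, 147, 203]), (378, [174, 40, 64]), (382, [133, 14, 126]), (386, [120, 14, 127]), (390, [114, 21, 123]), (394, [115, 22, 125]), (398, [116, 16, 124])]
[298, 310] [13, 146, 177] [296, 308] [14, 145, 228] [294, 306] [15, 144, 234] [292, 304] [13, 146, 202] [290, 302] [16, 114, 222] [288, 300] [25, 71, 254] [286, 298] [25, 68, 254] [284, 296] [22, 85, 252] [282, 294] [23, 82, 253] [280, 292] [23, 82, 253] [278, 290] [23, 83, 252] [276, 288] [23, 83, 252] [274, 286] [23, 82, 253] [272, 284] [23, 83, 253] [270, 282] [23, 82, 253] [268, 280] [22, 84, 252] [266, 278] [23, 84, 252] [264, 276] [23, 82, 252] [262, 274] [22, 83, 252] [260, 272] [15, 113, 215] [258, 270] [19, 101, 243] [255, 267] [25, 69, 254] [253, 265] [23, 82, 252] [251, 263] [22, 85, 252] [249, 261] [23, 81, 253] [247, 259] [23, 80, 253] [245, 257] [23, 80, 253] [243, 255] [23, 80, 253] [241, 253] [23, 78, 253] [239, 251] [24, 77, 253] [237, 249] [23, 77, 253] [235, 247] [24, 77, 253] [233, 245] [23, 78, 253] [231, 243] [23, 78, 253] [229, 241] [23, 77, 253] [227, 239] [23, 79, 253] [225, 237] [21, 96, 245] [223, 235] [23, 85, 252] [221, 233] [15, 133, 236] [219, 231] [14, 142, 234] [217, 229] [11, 148, 202]
```

send_rows(increments=[[[-0.35,0.16,0],0,1],[[-0.35,0.17,-0.3],0,1],[[0,0,-0.5],0,1],[[0,0,-0.4],0,1],[[0,0,0],0,1]])

```text
clock: 20.32
position: [0.4795, 0.2004, 0.1188]
tcp_rot: [-3.137, -0.004, 2.702]
force: [-0.5, 0.4, 0.5]
finger_gap: 0.0002
gripper_force: 0.0
```

send_rows(increments=[[[0,0,-0.05],0,1],[[0,0,-0.05],0,1],[[0,0,0],0,1]])

```text
clock: 20.7
position: [0.4814, 0.201, 0.1118]
tcp_rot: [3.141, 0.001, 2.702]
force: [-0.6, -0.7, -0.4]
finger_gap: -0.0001
gripper_force: 0.0
```

send_rows(increments=[[[0,0,-0.04],0,1],[[0,0,0],0,1]])

```text
clock: 20.95
position: [0.4811, 0.2009, 0.1072]
tcp_rot: [-3.141, -0.0, 2.702]
force: [0.4, -0.7, -0.0]
finger_gap: -0.0002
gripper_force: 0.0
```

send_rows(increments=[[[0,0,-0.03],0,1],[[0,0,0],0,1]])

```text
clock: 21.2
position: [0.4811, 0.2009, 0.1041]
tcp_rot: [-3.141, -0.0, 2.702]
force: [0.1, 0.1, 0.0]
finger_gap: -0.0003
gripper_force: 0.0
```

send_rows(increments=[[[0,0,-0.02],0,1],[[0,0,0],0,1]])

```text
clock: 21.45
position: [0.4814, 0.201, 0.1035]
tcp_rot: [3.141, 0.001, 2.702]
force: [-6.5, -1.5, 15.8]
finger_gap: 0.0003
gripper_force: 8.2
```

send_rows(increments=[[[0,0,0.1],0,1],[[0,0,0.5],0,1],[[0,0,0.6],0,1],[[0,0,0.15],0,1],[[0.697,-0.332,0],0,1]])

```text
clock: 22.08
position: [0.5371, 0.1753, 0.2391]
tcp_rot: [3.14, 0.001, 2.705]
force: [1.3, -0.2, 0.0]
finger_gap: 0.0003
gripper_force: 0.0
```

send_rows(increments=[[[0,0,0],0,-0.6],[[0,0,0],0,-0.6],[[0,0,0],0,-0.6]])

```text
clock: 22.45
position: [0.5368, 0.1744, 0.237]
tcp_rot: [-3.141, -0.001, 2.702]
force: [-0.1, 0.8, 0.2]
finger_gap: 0.0544
gripper_force: 0.0
```

```bash
python3 fin.py | head -6; python3 - <<'E'
from h import *
import cv2
v=cv2.cvtColor(cv2.imread("pics/fin_side.png"),cv2.COLOR_BGR2HSV);m=((v[...,2]<130)&(v[...,1]>90)&(v[...,0]<15)).astype(np.uint8);m[:160]=0;m[225:]=0;m[:,:245]=0;m[:,355:]=0
n,l,st,ce=cv2.connectedComponentsWithStats(m);k=max(range(1,n),key=lambda i:st[i][4]);C=cam("side");print("brush",st[k],plane(C,ce[k],.05))
E
```

```text
[0.5368 0.1744 0.237 ] [-3.1411 -0.0007  2.7023]
wrist rim [[247, 136], [386, 136], [240, 393], [393, 393]] heel top [[260, 140], [373, 140], [260, 160], [374, 160]] toe lip [[260, 362], [373, 363], [260, 373], [373, 373]]
250 [('r', 60, 76), ('F', 137, 161), ('.', 304, 3), ('.', 309, 3)]
318 [('r', 60, 76), ('F', 136, 9), ('P', 145, 18), ('p', 163, 10), ('P', 173, 73), ('P', 248, 22), ('p', 270, 3), ('P', 273, 57)]
390 [('r', 60, 165), ('.', 225, 3), ('r', 231, 3), ('.', 234, 7), ('F', 246, 52), ('r', 299, 7), ('r', 310, 4), ('p', 320, 3)]
side rim [[318, 289], [278, 330], [240, 211], [195, 247]] heel top [[312, 282], [283, 312], [306, 276], [276, 306]] toe lip [[244, 223], [212, 250], [241, 220], [209, 247]]
brush [295 160  60  25 855] [ 0.50128722 -0.22578446  0.05      ]
```

```bash
python3 -c "
from plant import job
print(job.hand_in())"
```

```text
the job is handed in; nothing more can be done
None
```

I handed the job in at about 22.5 s; no verdict came back. A picture showed the edge brush flat in the tray, and by measurement the shoe rest is fully home with its heel stop at the low end, about 2 mm up the slope. Both are let go, and I saw no contact with the tins or the shine brush.

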